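Fit a new bayonet cartridge in the worktop water filter

TASK

Fit the new filter cartridge in the round well of the water filter: let its three lugs drop into the slots of the collar, push it down against the spring, turn it clockwise (seen from above) a quarter turn as far as it goes, and let it come up into its lock, so that it stays in when you let go. Feel your way and do not force it: the lugs and the collar are plastic; leave the cups and the sugar bowl as they are.

Things in the scene. Friction and masses are not known exactly. Their poses are not given: they have to be found in the camera images.
- water_filter: Worktop water filter, white plastic, fixed: foot 266 x 124 x 16 mm, upright round housing (diameter 94, top at 150 mm) round an open well, spout arm with steel nozzle in front (a cup stands below), clear tank with white lid (143 mm high) behind. Origin on the housing's axis at worktop level; z up; +x points to the tank, the spout lies at -x
- well_mouth (a point): Centre of the top face of the grey bayonet collar in the housing; axes as the filter's. Bore 59 mm. Three entry slots 120 degrees apart, each 27 degrees (15 mm) wide, out to radius 38 mm. One points to the filter's +x give or take 32 degrees: the collar was screwed in by hand, its angle is not measured; find it by eye or by feel. It keeps its angle in use (gives way above 2.5 N m)
- lip (a point): On the well's axis, 8 mm below the mouth: height of the lip's underside. Clockwise from above, the lugs pass below the lip (13 to 64 degrees past the slot's middle), then come up into pockets (roof 5 mm below the mouth) and end at a stop: lug's middle 83 degrees past the slot's middle. Anticlockwise is blocked. Gallery floor 18 mm below the mouth
- plate_free (a point): On the well's axis, 73 mm below the mouth: top of the sprung valve plate when nothing presses it (fixed point, does not follow the plate). The plate takes 6 N to start and 0.7 N more per mm down; about 14 N to bring the lugs just below the lip, 11.5 N in the lock
- cartridge: New filter cartridge, loose, upright on the worktop: white plastic with thin grey rings, about 0.22 kg, 117 mm high, body diameter 50 mm, foot chamfered, shoulder diameter 56 mm from 66 to 84 mm up. Origin at the centre of the foot, z up. Foot above the worktop in the filter: lugs lying on the collar 80 mm, in the slots on the free plate 77, below the lip under 66, locked 69, lugs on the gallery floor 62
- lugs (a point): On the cartridge's axis 73 mm above its foot: mid height of its three lugs, which stand out of the shoulder to radius 35.5 mm, 10 mm wide, 6 mm high (70 to 76 mm above the foot), at 0, 120 and 240 degrees from the cartridge's x axis. A short grey mark on the flat top (84 mm) shows the lug at +x
- finger_bar (a point): Where to grip the cartridge: on its axis 106 mm above its foot, 11 mm below the top of the upright finger bar, which is 44 mm long along the cartridge's x axis, 12 mm thick, and rises from 84 to 117 mm above the foot
- cup_b: Porcelain cup (93 x 82 x 63 mm) that stands under the spout on the filter's foot; a bystander. Origin at the centre of its underside
- cup_c: Porcelain cup (82 x 102 x 63 mm) on the worktop further back; a bystander. Origin at the centre of its underside
- sugar_bowl: Porcelain sugar bowl with lid (98 x 135 x 112 mm) beside that cup; a bystander. Origin at the centre of its underside
Things that resemble listed ones, but are neither listed nor needed, are in the scene too. What is shaped like the cartridge but purple is not meant.

How it is judged (in metres and radians):
On the way, in this order (a step that is already met when the one before it is completed fails the run):
1. the cartridge's lugs are down in the collar's slots and it bears on the spring (z of cartridge in the frame of water_filter below 0.0755 m and horizontal distance between cartridge and well_mouth below 0.004 m), for 0.05 s.
2. the cartridge is pushed in until its lugs are below the lip (z of cartridge in the frame of water_filter below 0.0667 m and horizontal distance between cartridge and well_mouth below 0.004 m), for 0.1 s.
At the end, for the whole second after the job is handed in: The cartridge sits locked in the well: its foot stands 69 mm above the worktop (67.4 to 71.2 mm; pushed up by the spring against the roof of the pockets), within 4 mm of the well's axis, upright within 0.06 rad, at rest (z of cartridge in the frame of water_filter between 0.0674 and 0.0712 m and horizontal distance between cartridge and well_mouth below 0.004 m and angle between cartridge's own z axis and vertical below 0.06 rad and linear speed of cartridge below 0.01 m/s); the robot touches nothing.
It fails at once if the cartridge is pressed or wrung on the collar with more than 50 N in all while its lugs are not yet in the slots (z of cartridge in the frame of water_filter above 0.0772 m and contact force between cartridge and water_filter above 50 N).
It fails at once if the cartridge is forced in the filter: its contact forces on collar, stop and spring plate add up to more than 70 N (about 25 N when it is locked and at rest) (contact force between cartridge and water_filter above 70 N).
It fails at once if the cup under the spout is pushed by more than 15 mm (distance of cup_b from where it was at the start of the episode above 0.015 m).
It fails at once if the cup on the worktop is pushed by more than 15 mm (distance of cup_c from where it was at the start of the episode above 0.015 m).
It fails at once if the sugar bowl is pushed by more than 15 mm (distance of sugar_bowl from where it was at the start of the episode above 0.015 m).
It also fails if it takes over 64 s, if anything falls off the work surface, if the arm or the gripper's body presses on something with over 40 N, if the wrist force passes 120 N, or if a joint passes its speed limit or range.

ROBOT

A 6-joint arm with a two-finger parallel gripper is mounted at the origin on a cart in front of the work surface, level with it; the furniture and walls round the work are solid. World frame = base frame: x ahead of the robot, y to its left, z up, the work surface at z = 0. Lengths are in mm, angles in rad, forces in N, time in s.
With the tool pointing down it reaches from about 300 to 875 mm from the base axis. Payload 6.4 kg.
Tool frame: the origin (TCP) lies between the finger pads; the fingertips stand 17 mm ahead of it and the grasp point (between the pads) lies 2 mm behind it (r.tips_ahead is the distance from the TCP to the fingertips, in mm); z points along the fingers, y is the line along which they close (so a half turn about z gives the same grasp; the last joint's range is limited). The gripper opens to 88 mm and grips with 3 to 60 N. Pads are 18 mm wide; open, the fingers measure 123 mm over their backs; the gripper's body (75 mm by 187 mm) begins 45 mm behind the grasp point.
Start: joints at [-1.342, 0.181, 1.607, -0, 1.354, -0.206], TCP at [242.224, -521.506, 255.714] pointing down, gripper open.
Joint ranges: [-2.99, 2.99], [-0.89, 2.07], [0.3, 2.58], [-1.14, 4.28], [0, 2.63], [-3.12, 3.12]. Speed limits (rad/s): [2.57, 2.57, 3.01, 3.14, 3.14, 3.14].

INTERFACE

Orientations are given as a unit quaternion [x, y, z, w].
In Python, from cell import r gives the robot as it stands. The module is installed in compiled form; this text tells all that it offers.
- The arm moves only by the shell command python3 -m handwheel 'ROWS' [FORCE]. ROWS is JSON, a list of rows, each an object with "claw": the opening, from 0 (shut) to 1 (fully open); "delta_pos": the shift along the tool's x, y, z as a fraction of full scale, a list of three; "dr": the turn, a rotation vector about the tool's x, y, z as a fraction of full scale, a list of three. A call has 1 to 12 rows; each row shifts and turns the commanded pose from where the row before left it, along the tool's axes as they then stand; what a row does not reach is not made up. Full scale, the value 1, is 0.02 m for a shift and 10 degrees for a turn. A row lasts 1/8 s, in which the tool goes at most 62.5 mm and 10.7 degrees, less where a joint would pass 70% of its speed; a pose out of reach is approached as far as the arm can. A call with a number of a shift or a turn outside -1 to 1 is refused whole. A call with a gripper value outside its range is refused whole. The fingers move at their own pace and stop on an object; FORCE is the grip in N (left out, the last holds). Time passes only in rows, so rows that do not move let the fingers close. It gives the time, the measured TCP pose, the force, the opening and the grip force at its end, in the units of the state.
- r.get_state(): the state, without advancing time (a new reading comes with each control period).
- r.grab_frame(name): name is "scene" or "top"; returns the picture (384x512x3 uint8, red, green, blue); there is no depth.
- r.get_calibration(name): a dict with "vertical_fov" (degrees; the focal length in pixels is half the picture's height over the tangent of half this angle, whatever the lens; pixels are square), "cx", "cy" (the principal point, pixels), "origin" and "rotation" of the camera in the world. Camera axes: x right, y up, looking along -z (the intrinsics and any distortion apply to the point x, -y, -z); pixel columns grow to the right and rows downward; lengths in mm; the calibration is good to about 2 mm. A picture is of the moment at which its call begins. get_calibration takes no time and is no camera call.
- r.finish_job(): hands the job in; it is judged then, once.
The state is a dict: "time": time; "joint_positions": joint angles; "qvel": joint speeds; "joint_torque": joint torques, N m; "tool_pos": TCP position; "tool_rot": TCP orientation; "ft_force": force on the tool from outside, world axes, zero at the start; "wrist_torque": the same for the moment, N m; "gripper_width": finger opening in mm; "finger_force": force on a finger pad.
Only numpy, scipy, OpenCV 4.12 (cv2) and the standard library are available. Lean on these libraries where they do the work, as an engineer would, in place of code of your own. Each camera call takes 0.05 s, during which the arm holds its last target. There are 200 camera calls.

## Working session

There is one attempt and no reset: what is moved stays moved. The work goes in short steps, Python scripts to look and compute and a shell command to move; the robot and the scene stay as the last step left them, time stands still between calls to the robot, and variables do not carry over. Pictures are saved under pics/ and viewed, at most 13 in all, crops included, and the job is handed in when it is done.

```bash
mkdir -p pics; python3 - <<'E'
from cell import r
import cv2
for n in("scene","top"):
    im=r.grab_frame(n); cv2.imwrite(f"pics/{n}0.png",im[:,:,::-1]); print(n,r.get_calibration(n))
s=r.get_state(); print(s)
E
```

```text
scene {'vertical_fov': 51.67423195448299, 'cx': 261.6658110433872, 'cy': 197.3644680002327, 'origin': array([-11.52580858, 785.90032988, 588.66231216]), 'rotation': array([-0.18431437,  0.47794107,  0.80764919, -0.29206733])}
top {'vertical_fov': 48.65496289734461, 'cx': 255.9800548454981, 'cy': 193.36210921772707, 'origin': array([ 397.36163331,  130.02852819, 1269.01525099]), 'rotation': array([ 0.04449524, -0.0265305 , -0.70066536,  0.71160688])}
{'time': 0.1, 'joint_positions': array([-1.34227805e+00,  1.81469107e-01,  1.60786958e+00,  7.34007086e-06,
        1.35381006e+00, -2.06278748e-01]), 'qvel': array([ 0.00021648, -0.00244131, -0.00102479,  0.00080078,  0.00131255,
        0.00070429]), 'joint_torque': array([ 1.41514206e-04, -4.34824491e+01, -3.42698550e+01,  7.03953160e-02,
        3.39842134e-02, -2.69283646e-05]), 'tool_pos': array([ 242.13160662, -521.04556215,  254.91746328]), 'tool_rot': array([ 9.76461744e-01,  2.15689261e-01, -5.06838755e-06, -7.78039247e-04]), 'ft_force': array([-0.04814657, -0.21313571, -0.12467052]), 'wrist_torque': array([-0.01965569, -0.04404502, -0.00017406]), 'finger_force': 0.0, 'gripper_width': 88.15409195879344}
```

View pics/scene0.png

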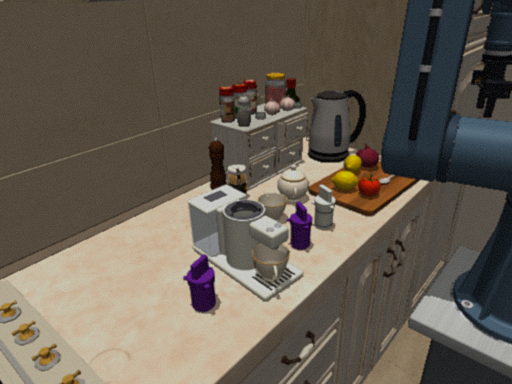

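View pics/top0.png

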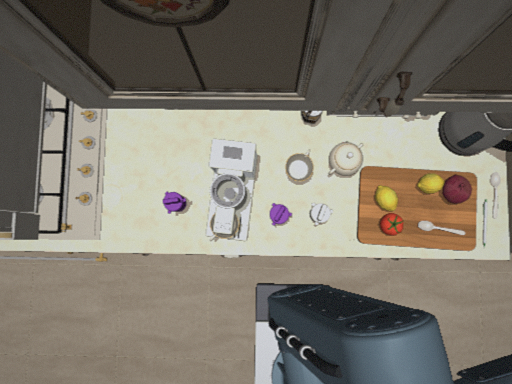

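The scene view shows the filter's housing at (244,230), the white cartridge at (325,207) and purple decoys at (300,228) and (202,285). In the top view the well is at (228,190) and the cartridge at (320,213). I'll zoom in next.

```bash
cat >h.py <<'E'
from cell import r
import cv2,numpy as np
from scipy.spatial.transform import Rotation as R
def cam(n):
    c=r.get_calibration(n); return c,192/np.tan(np.radians(c["vertical_fov"]/2)),R.from_quat(c["rotation"])
def cast(n,u,v,z):
    c,f,q=cam(n); d=q.apply([(u-c["cx"])/f,-(v-c["cy"])/f,-1]); o=c["origin"]; return o+d*(z-o[2])/d[2]
def proj(n,p):
    c,f,q=cam(n); d=q.inv().apply(np.array(p)-c["origin"]); return np.array([c["cx"]-f*d[0]/d[2],c["cy"]+f*d[1]/d[2]])
def crop(n,u,v,w,h,s):
    im=r.grab_frame(n)[v:v+h,u:u+w,::-1]; return cv2.resize(im,None,fx=s,fy=s,interpolation=cv2.INTER_CUBIC)
E
python3 - <<'E'
from h import *
a=crop("top",204,166,48,48,8);b=crop("top",296,190,48,48,8)
cv2.imwrite("pics/z1.png",np.hstack([a,b]))
for n,u,v,z in[("top",228,190,150),("top",320,213,100),("scene",325,207,60),("scene",244,207,150)]: print(n,cast(n,u,v,z))
E
```

```text
top [517.90552223 233.91503055 150.        ]
top [463.36703563 -15.8797579  100.        ]
scene [462.6957212 -17.1339894  60.       ]
scene [522.60608776 231.60668309 150.        ]
```

View pics/z1.png

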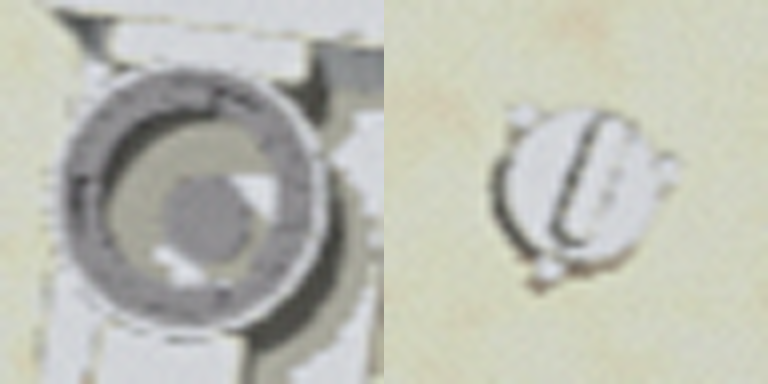

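The left half shows the collar, with dark slot edges roughly left, upper right and lower right. The right half shows the cartridge, with lugs at crop (522,118), (668,168) and (548,272). The finger bar points to the lower lug. I'll unwrap the collar for a clearer look at the slots.

```bash
cat >>h.py <<'E'
def avg(n,k=16): return np.mean([r.grab_frame(n).astype(np.float32) for _ in range(k)],0)[:,:,::-1].copy()
def rect(im,n,c,z,half,res):
    "top-down metric view of plane z: columns = -y, rows = -x (up = +x), res px/mm"
    N=int(2*half*res); g=(np.arange(N)+.5)/res-half
    Y,X=np.meshgrid(c[1]-g,c[0]-g); P=np.stack([X,Y,np.full_like(X,z)],-1).reshape(-1,3)
    cc,f,q=cam(n); d=q.inv().apply(P-cc["origin"])
    u=cc["cx"]-f*d[:,0]/d[:,2]; v=cc["cy"]+f*d[:,1]/d[:,2]
    return cv2.remap(im,u.reshape(N,N).astype(np.float32),v.reshape(N,N).astype(np.float32),cv2.INTER_CUBIC)
E
python3 - <<'E'
from h import *
T=avg("top",12);S=avg("scene",12);np.save("T.npy",T);np.save("S.npy",S)
c=(518,233.5)
o=[]
for n,I in(("top",T),("scene",S)):
    a=rect(I,n,c,150,55,3.6)
    N=len(a);a=np.clip((a-a.min())*1.3,0,255)
    for rr in(38,47):cv2.circle(a,(N//2,N//2),int(rr*3.6),(0,0,255),1)
    o.append(a)
cv2.imwrite("pics/z2.png",np.hstack(o)); print(N)
E
```

```text
396[ WARN:0@16.261] global loadsave.cpp:1063 imwrite_ Unsupported depth image for selected encoder is fallbacked to CV_8U.
```

View pics/z2.png

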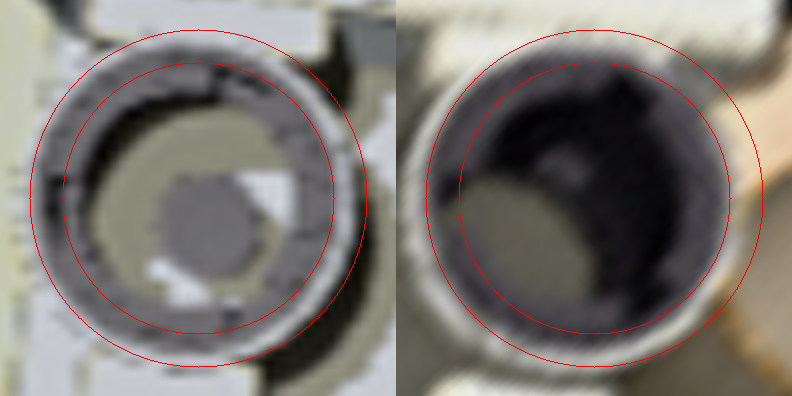

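The left, top-camera view shows the slot edges, with the upper slot at about (237,83), the left at about (70,215) and the lower right at about (260,293). The right, scene view shows dark slots at (632,90), (450,195) and (645,295). A polar unwrap will sharpen the centre and angle.

```bash
python3 - <<'E'
from h import *
o=[]
for n in("top","scene"):
    I=np.load(n[0].upper()+".npy"); I=np.clip(I,0,255).astype(np.uint8)
    a=cv2.cvtColor(rect(I,n,(518,235),150,55,4),cv2.COLOR_BGR2GRAY).astype(float)
    # collar outer (grey->white) boundary, refined by circle fit, iterated
    c=np.array([218.,220.])
    for it in range(4):
        pts=[]
        for t in np.radians(np.arange(0,360,4)):
            rr=np.arange(34*4,46*4); x=c[0]+rr*np.sin(t);y=c[1]-rr*np.cos(t)
            p=cv2.remap(a.astype(np.float32),x[None].astype(np.float32),y[None].astype(np.float32),1)[0]
            g=np.gradient(cv2.GaussianBlur(p[None],(9,1),0)[0]);k=g.argmax()
            if g[k]>2: pts.append((x[k],y[k]))
        P=np.array(pts)
        w=np.ones(len(P),bool)
        for _ in range(5):
            A=np.c_[2*P,np.ones(len(P))];s=np.linalg.lstsq(A[w],(P**2).sum(1)[w],rcond=None)[0]
            R0=np.sqrt(s[2]+s[0]**2+s[1]**2);e=abs(np.hypot(*(P-s[:2]).T)-R0);w=e<max(3,np.median(e)*2)
        c=s[:2]
    print(n,"centre",518-(c[1]-220)/4,235-(c[0]-220)/4,"R",R0/4,w.sum(),len(P))
    # clockwise-from-+x angle columns, radius rows
    th=np.radians(np.arange(-60,300,.5));rr=np.arange(26,44,.125)*4
    U=cv2.remap(a.astype(np.float32),(c[0]+rr[:,None]*np.sin(th)).astype(np.float32),(c[1]-rr[:,None]*np.cos(th)).astype(np.float32),1)
    U=np.clip((U-20)*1.6,0,255)
    for k in range(-60,300,20): U[:6 if k%60 else 14,(k+60)*2]=255
    for q in(31,38):U[int((q-26)*8),::8]=255
    o.append(U)
cv2.imwrite("pics/z3.png",np.vstack(o).astype(np.uint8))
# cartridge: metric view of lug height / top
T=np.load("T.npy")
E
```

```text
top centre 517.6315113963869 237.0835327069618 R 42.73866418628095 73 90
scene centre 517.4815788122494 239.07893578727274 R 42.32093970266068 73 87
```

View pics/z3.png

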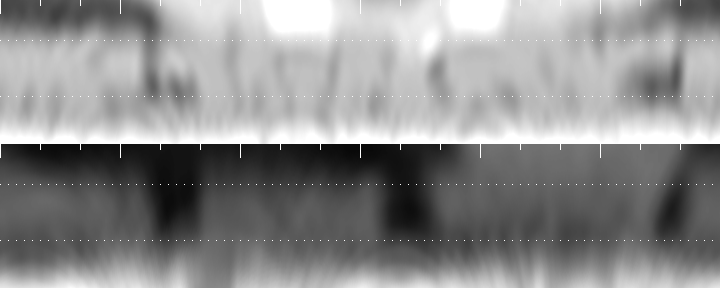

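Slot middles are at 26°, 144° and 267° clockwise from +x, so the offset is about 26°. The mouth centre is at about (517.5, 238). Now the cartridge.

```bash
python3 - <<'E'
from h import *
P=[]
for x,y in[(138,118),(284,168),(164,272)]:
    P.append(cast("top",(x+.5)/8-.5+296,(y+.5)/8-.5+190,75)[:2])
P=np.array(P);c=P.mean(0);print(P,c,np.hypot(*(P-c).T),np.degrees(np.arctan2(*(P-c).T[::-1])))
# bar by axis: darkest edge line ; view metric plane at z=117 and scene
T=np.load("T.npy");S=np.load("S.npy")
o=[rect(T,"top",c,117,45,4.4),rect(S,"scene",c,117,45,4.4)]
cv2.imwrite("pics/z4.png",np.clip(np.hstack(o),0,255).astype(np.uint8))
s=r.get_state();print(R.from_quat(s["tool_rot"]).as_matrix())
E
```

```text
[[488.89356868   1.16608449]
 [472.08991769 -49.88764689]
 [435.05347304  -8.0746064 ]] [465.34565314 -18.93205627] [30.95867549 31.6817565  32.17919192] [ 40.48074945 -77.70909229 160.2810927 ]
[[ 9.06951129e-01  4.21235860e-01 -1.05717658e-05]
 [ 4.21235860e-01 -9.06951128e-01  4.21395892e-05]
 [ 8.16263113e-06 -4.26717548e-05 -9.99999999e-01]]
```

View pics/z4.png

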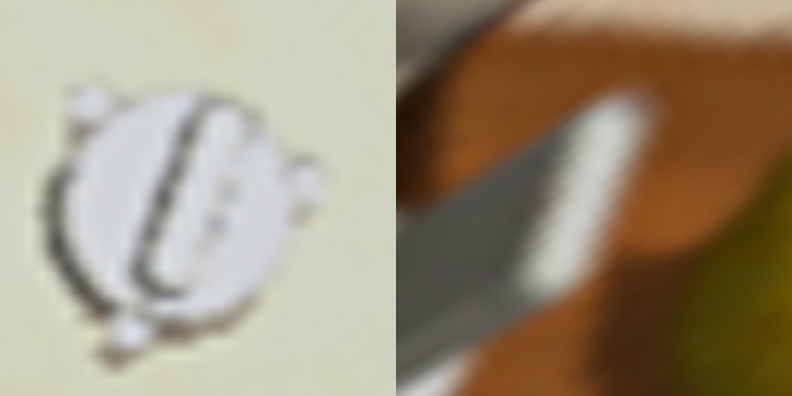

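Cartridge is at about (466,−18) with its lug x axis at about 160°. First I turn the tool to yaw 160°, then travel mostly along tool y.

```bash
python3 -m handwheel '[{"claw":0.5,"delta_pos":[0,0,0],"dr":[0,0,-1]},{"claw":0.5,"delta_pos":[0,0,0],"dr":[0,0,-1]},{"claw":0.5,"delta_pos":[0,0,0],"dr":[0,0,-1]},{"claw":0.5,"delta_pos":[0,0,0],"dr":[0,0,-1]},{"claw":0.5,"delta_pos":[0,0,0],"dr":[0,0,-1]},{"claw":0.5,"delta_pos":[0,0,0],"dr":[0,0,-1]},{"claw":0.5,"delta_pos":[0,0,0],"dr":[0,0,-1]},{"claw":0.5,"delta_pos":[0,0,0],"dr":[0,0,-1]},{"claw":0.5,"delta_pos":[0,0,0],"dr":[0,0,-1]},{"claw":0.5,"delta_pos":[0,0,0],"dr":[0,0,-1]},{"claw":0.5,"delta_pos":[0,0,0],"dr":[0,0,-1]},{"claw":0.5,"delta_pos":[0,0,0],"dr":[0,0,-1]}]' 40
python3 -m handwheel '[{"claw":0.5,"delta_pos":[0,0,0],"dr":[0,0,-0.75]},{"claw":0.5,"delta_pos":[0,0,0],"dr":[0,0,-0.75]},{"claw":0.5,"delta_pos":[-0.1,1,0],"dr":[0,0,0]},{"claw":0.5,"delta_pos":[-0.1,1,0],"dr":[0,0,0]},{"claw":0.5,"delta_pos":[-0.1,1,0],"dr":[0,0,0]},{"claw":0.5,"delta_pos":[-0.1,1,0],"dr":[0,0,0]},{"claw":0.5,"delta_pos":[-0.1,1,0],"dr":[0,0,0]},{"claw":0.5,"delta_pos":[-0.1,1,0],"dr":[0,0,0]},{"claw":0.5,"delta_pos":[-0.1,1,0],"dr":[0,0,0]},{"claw":0.5,"delta_pos":[-0.1,1,0],"dr":[0,0,0]},{"claw":0.5,"delta_pos":[-0.1,1,0],"dr":[0,0,0]},{"claw":0.5,"delta_pos":[-0.1,1,0],"dr":[0,0,0]}]'
cat >>h.py <<'E'
def rel(x,y,z,yaw=None):
    s=r.get_state();q=R.from_quat(s["tool_rot"]);p=s["tool_pos"];m=q.as_matrix();a=np.degrees(np.arctan2(m[1,0],m[0,0]))
    print("t",round(s["time"],2),"p",p.round(1),"yaw",a.round(2),"F",s["ft_force"].round(1),"M",s["wrist_torque"].round(2),"w",round(s["gripper_width"],1),"g",round(float(s["finger_force"]),1),"j6",s["joint_positions"][5].round(2))
    print(" units:",(q.inv().apply(np.array([x,y,z])-p)/20).round(2), "yaw todo dr z", None if yaw is None else round(-(((yaw-a+180)%360)-180)/10,2))
E
python3 -c "from h import *;rel(466,-18,220,160)"
```

```text
time: 2.9
tool_pos: [242.2, -521.5, 255.7]
tool_rot: [0.299, 0.954, 0.0, 0.0]
ft_force: [-0.0, 0.2, -0.3]
gripper_width: 44.4
finger_force: 0.0
time: 4.4
tool_pos: [330.3, -339.4, 255.8]
tool_rot: [0.174, 0.985, -0.0, 0.0]
ft_force: [0.3, -0.2, 0.3]
gripper_width: 44.0
finger_force: 0.0
t 4.4 p [ 330.3 -339.4  255.8] yaw 159.91 F [ 0.3 -0.2  0.3] M [ 0.08 -0.15 -0.  ] w 44.0 g 0.0 j6 -2.27
 units: [-0.85 17.42  1.79] yaw todo dr z -0.01
```

```bash
python3 -m handwheel '[{"claw":0.5,"delta_pos":[-0.05,1,0.1],"dr":[0,0,0]},{"claw":0.5,"delta_pos":[-0.05,1,0.1],"dr":[0,0,0]},{"claw":0.5,"delta_pos":[-0.05,1,0.1],"dr":[0,0,0]},{"claw":0.5,"delta_pos":[-0.05,1,0.1],"dr":[0,0,0]},{"claw":0.5,"delta_pos":[-0.05,1,0.1],"dr":[0,0,0]},{"claw":0.5,"delta_pos":[-0.05,1,0.1],"dr":[0,0,0]},{"claw":0.5,"delta_pos":[-0.05,1,0.1],"dr":[0,0,0]},{"claw":0.5,"delta_pos":[-0.05,1,0.1],"dr":[0,0,0]},{"claw":0.5,"delta_pos":[-0.05,1,0.1],"dr":[0,0,0]},{"claw":0.5,"delta_pos":[-0.05,1,0.1],"dr":[0,0,0]},{"claw":0.5,"delta_pos":[-0.05,1,0.1],"dr":[0,0,0]},{"claw":0.5,"delta_pos":[-0.05,1,0.1],"dr":[0,0,0]}]'
python3 -m handwheel '[{"claw":0.5,"delta_pos":[-0.05,0.9,0.1],"dr":[0,0,0]},{"claw":0.5,"delta_pos":[-0.05,0.9,0.1],"dr":[0,0,0]},{"claw":0.5,"delta_pos":[-0.05,0.9,0.1],"dr":[0,0,0]},{"claw":0.5,"delta_pos":[-0.05,0.9,0.1],"dr":[0,0,0]},{"claw":0.5,"delta_pos":[-0.05,0.9,0.1],"dr":[0,0,0]},{"claw":0.5,"delta_pos":[-0.05,0.9,0.1],"dr":[0,0,0]},{"claw":0.5,"delta_pos":[0,0,0],"dr":[0,0,0]},{"claw":0.5,"delta_pos":[0,0,0],"dr":[0,0,0]}]'
python3 - <<'E'
from h import *
rel(466,-18,107,160)
S=avg("scene",6);c=proj("scene",[466,-18,130]).astype(int)
cv2.imwrite("pics/z5.png",cv2.resize(np.clip(S[c[1]-50:c[1]+70,c[0]-60:c[0]+60],0,255).astype(np.uint8),None,fx=5,fy=5,interpolation=2));print(c)
E
```

```text
time: 5.9
tool_pos: [423.5, -117.9, 231.5]
tool_rot: [0.174, 0.985, 0.0, -0.0]
ft_force: [0.6, -0.2, 0.2]
gripper_width: 44.3
finger_force: 0.0
time: 6.9
tool_pos: [465.9, -19.9, 219.7]
tool_rot: [0.174, 0.985, -0.0, -0.0]
ft_force: [0.6, -0.1, -0.0]
gripper_width: 43.9
finger_force: 0.0
t 6.9 p [465.9 -19.9 219.7] yaw 159.94 F [ 0.6 -0.1 -0. ] M [ 0.04 -0.14  0.02] w 43.9 g 0.0 j6 -1.52
 units: [0.03 0.09 5.63] yaw todo dr z -0.01
[325 183]
```

View pics/z5.png

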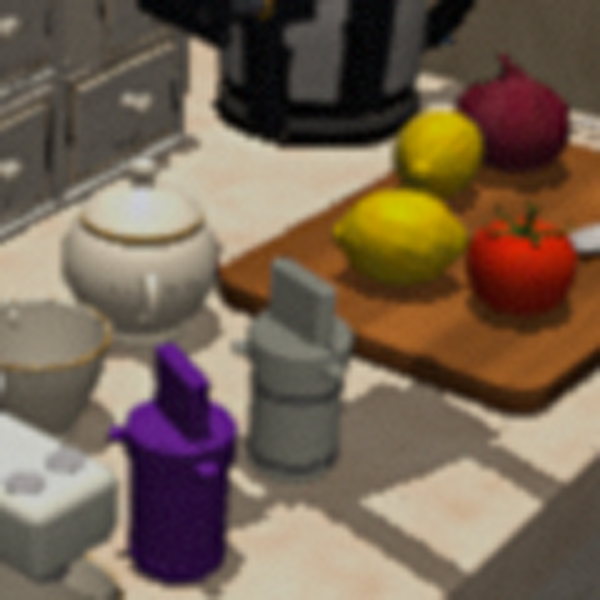

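The crop shows the white cartridge at (300,370), but no fingers above it, so I check the whole frame.

```bash
python3 - <<'E'
from h import *
a=r.grab_frame("scene")[:,:,::-1].copy();b=r.grab_frame("top")[:,:,::-1].copy()
for z in(120,200,220,300):print(z,proj("scene",[466,-20,z]),proj("top",[466,-20,z]))
cv2.imwrite("pics/z6.png",np.hstack([a[:320,230:480],b[100:320,150:400].copy() if 0 else cv2.resize(b[90:310,230:430],(320,320))]))
E
```

```text
120 [325.83404428 186.19784043] [322.46327177 211.64401347]
200 [327.69354889 157.74302463] [326.64111603 209.80580411]
220 [328.1808279  150.28650398] [327.78486239 209.30256724]
300 [330.22764033 118.9654359 ] [332.83053519 207.08252207]
```

View pics/z6.png

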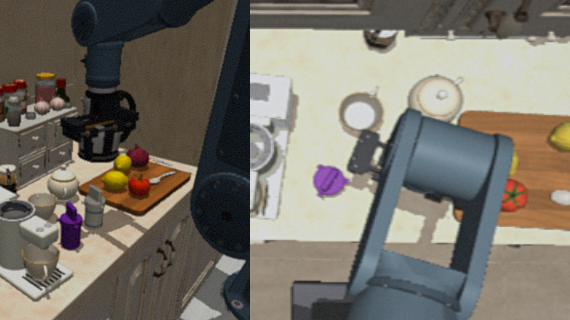

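The black gripper is above the cartridge with its tips at about (330,158), as projected. I go down, close, and check.

```bash
python3 -m handwheel '[{"claw":0.5,"delta_pos":[0.03,0.09,0.9],"dr":[0,0,0]},{"claw":0.5,"delta_pos":[0,0,0.9],"dr":[0,0,0]},{"claw":0.5,"delta_pos":[0,0,0.9],"dr":[0,0,0]},{"claw":0.5,"delta_pos":[0,0,0.9],"dr":[0,0,0]},{"claw":0.5,"delta_pos":[0,0,0.8],"dr":[0,0,0]},{"claw":0.5,"delta_pos":[0,0,0.7],"dr":[0,0,0]},{"claw":0.5,"delta_pos":[0,0,0.55],"dr":[0,0,0]},{"claw":0.5,"delta_pos":[0,0,0],"dr":[0,0,0]}]'
python3 -m handwheel '[{"claw":0.25,"delta_pos":[0,0,0],"dr":[0,0,0]},{"claw":0.2,"delta_pos":[0,0,0],"dr":[0,0,0]},{"claw":0.16,"delta_pos":[0,0,0],"dr":[0,0,0]},{"claw":0,"delta_pos":[0,0,0],"dr":[0,0,0]},{"claw":0,"delta_pos":[0,0,0],"dr":[0,0,0]},{"claw":0,"delta_pos":[0,0,0],"dr":[0,0,0]}]' 45
python3 -c "from h import *;rel(466,-18,107,160)"
```

```text
time: 8.3
tool_pos: [465.6, -17.9, 105.9]
tool_rot: [0.174, 0.985, 0.0, -0.001]
ft_force: [-0.1, 0.5, 0.8]
gripper_width: 43.7
finger_force: 0.0
time: 9.05
tool_pos: [466.4, -18.1, 107.0]
tool_rot: [0.174, 0.985, -0.0, 0.0]
ft_force: [-0.4, -0.8, 2.2]
gripper_width: 11.6
finger_force: 44.9
t 9.05 p [466.4 -18.1 107. ] yaw 159.91 F [-0.4 -0.8  2.2] M [-0.11 -0.05 -0.01] w 11.6 g 44.9 j6 -1.51
 units: [ 0.02 -0.   -0.  ] yaw todo dr z -0.01
```

```bash
python3 -m handwheel '[{"claw":0,"delta_pos":[0,0,-0.4],"dr":[0,0,0]},{"claw":0,"delta_pos":[0,0,-0.9],"dr":[0,0,0]},{"claw":0,"delta_pos":[0,0,-1],"dr":[0,0,0]},{"claw":0,"delta_pos":[0,0,-1],"dr":[0,0,0]},{"claw":0,"delta_pos":[0,0,-1],"dr":[0,0,0]},{"claw":0,"delta_pos":[0,0,-1],"dr":[0,0,0]},{"claw":0,"delta_pos":[0,0,-1],"dr":[0,0,-0.9]},{"claw":0,"delta_pos":[0,0,-1],"dr":[0,0,-0.9]},{"claw":0,"delta_pos":[0,0,-0.9],"dr":[0,0,-0.9]},{"claw":0,"delta_pos":[0,0,-0.4],"dr":[0,0,-0.9]},{"claw":0,"delta_pos":[0,0,0],"dr":[0,0,-0.9]},{"claw":0,"delta_pos":[0,0,0],"dr":[0,0,-0.9]}]'
python3 -c "from h import *;rel(517.5,238,280,214)"
```

```text
time: 10.55
tool_pos: [465.8, -17.7, 278.8]
tool_rot: [-0.294, 0.956, 0.0, -0.0]
ft_force: [0.4, 0.0, -2.1]
gripper_width: 11.9
finger_force: 44.9
t 10.55 p [465.8 -17.7 278.8] yaw -145.79 F [ 0.4  0.  -2.1] M [ 0.07 -0.12 -0.01] w 11.9 g 44.9 j6 -2.46
 units: [-9.33  9.12 -0.06] yaw todo dr z 0.02
```

```bash
python3 -m handwheel '[{"claw":0,"delta_pos":[-0.4,0.4,0],"dr":[0,0,0]},{"claw":0,"delta_pos":[-0.9,0.88,0],"dr":[0,0,0]},{"claw":0,"delta_pos":[-0.95,0.93,0],"dr":[0,0,0]},{"claw":0,"delta_pos":[-0.95,0.93,0],"dr":[0,0,0]},{"claw":0,"delta_pos":[-0.95,0.93,0],"dr":[0,0,0]},{"claw":0,"delta_pos":[-0.95,0.93,0],"dr":[0,0,0]},{"claw":0,"delta_pos":[-0.95,0.93,0],"dr":[0,0,0]},{"claw":0,"delta_pos":[-0.95,0.93,0],"dr":[0,0,0]},{"claw":0,"delta_pos":[-0.95,0.93,0],"dr":[0,0,0]},{"claw":0,"delta_pos":[-0.9,0.88,0],"dr":[0,0,0]},{"claw":0,"delta_pos":[-0.5,0.48,0],"dr":[0,0,0]},{"claw":0,"delta_pos":[0,0,0],"dr":[0,0,0]}]'
python3 - <<'E'
from h import *
rel(517.5,238,280,214)
S=avg("scene",8);c=proj("scene",[517,238,190]).astype(int);print(c, proj("scene",[517.5,238,175]))
T=avg("top",3)
p=cv2.resize(np.clip(S[c[1]-60:c[1]+60,c[0]-70:c[0]+70],0,255).astype(np.uint8),None,fx=5,fy=5,interpolation=2)
cv2.imwrite("pics/z7.png",p)
E
```

```text
time: 12.05
tool_pos: [518.9, 239.0, 278.4]
tool_rot: [-0.292, 0.957, 0.0, -0.0]
ft_force: [-0.3, 0.6, -1.3]
gripper_width: 11.5
finger_force: 44.9
t 12.05 p [518.9 239.  278.4] yaw -146.08 F [-0.3  0.6 -1.3] M [ 0.05 -0.11 -0.03] w 11.5 g 44.9 j6 -1.94
 units: [ 0.09 -0.   -0.08] yaw todo dr z -0.01
[243 192] [243.28193496 198.92217775]
```

View pics/z7.png

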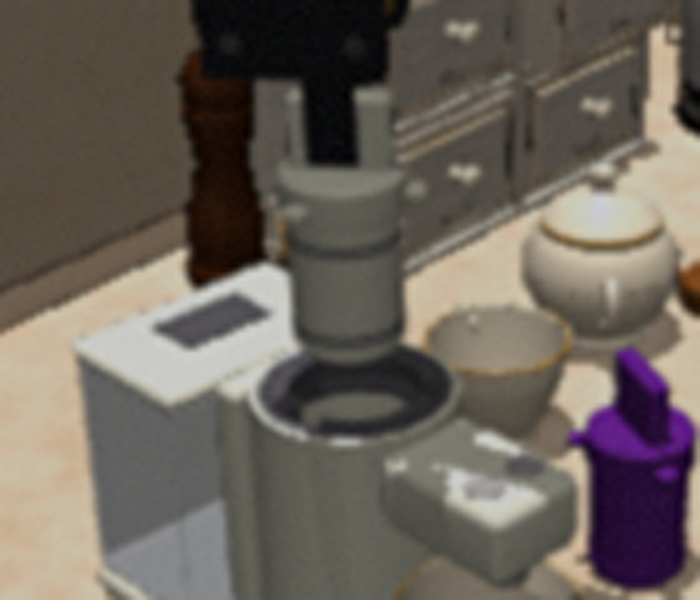

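The cartridge axis is at about x = 351 when extended to the rim, and the rim centre is at about x = 356. So it stands roughly 2 mm to the image's left, and I shift by (−1.5,−1.5) mm. Then I lower it to a foot height of about 87.

```bash
python3 -m handwheel '[{"claw":0,"delta_pos":[0.1,-0.02,0.4],"dr":[0,0,0]},{"claw":0,"delta_pos":[0,0,0.8],"dr":[0,0,0]},{"claw":0,"delta_pos":[0,0,0.8],"dr":[0,0,0]},{"claw":0,"delta_pos":[0,0,0.4],"dr":[0,0,0]},{"claw":0,"delta_pos":[0,0,0],"dr":[0,0,0]}]'
python3 -c "from h import *;rel(517.2,237.5,193,214)"
```

```text
time: 13.22
tool_pos: [517.3, 236.6, 229.5]
tool_rot: [-0.292, 0.957, 0.0, -0.001]
ft_force: [-0.8, -0.3, -2.3]
gripper_width: 11.7
finger_force: 44.9
t 13.22 p [517.3 236.6 229.5] yaw -146.09 F [-0.8 -0.3 -2.3] M [ 0.11 -0.07  0.02] w 11.7 g 44.9 j6 -1.94
 units: [-0.02  0.04  1.83] yaw todo dr z -0.01
```

```bash
python3 -m handwheel '[{"claw":0,"delta_pos":[0,0.03,0.4],"dr":[0,0,0]},{"claw":0,"delta_pos":[0,0,0.4],"dr":[0,0,0]},{"claw":0,"delta_pos":[0,0,0.4],"dr":[0,0,0]},{"claw":0,"delta_pos":[0,0,0.4],"dr":[0,0,0]},{"claw":0,"delta_pos":[0,0,0.1],"dr":[0,0,0]},{"claw":0,"delta_pos":[0,0,0],"dr":[0,0,0]}]'
python3 - <<'E'
from h import *
rel(517.2,237.5,193,214)
S=avg("scene",8);c=proj("scene",[517,238,165]).astype(int)
p=cv2.resize(np.clip(S[c[1]-35:c[1]+35,c[0]-45:c[0]+45]*1.2,0,255).astype(np.uint8),None,fx=8,fy=8,interpolation=2)
cv2.imwrite("pics/z8.png",p)
E
```

```text
time: 13.98
tool_pos: [517.5, 237.2, 196.6]
tool_rot: [-0.292, 0.957, 0.0, -0.0]
ft_force: [0.7, -0.6, -2.0]
gripper_width: 11.9
finger_force: 44.9
t 13.97 p [517.5 237.2 196.6] yaw -146.09 F [ 0.7 -0.6 -2. ] M [ 0.09 -0.1   0.01] w 11.9 g 44.9 j6 -1.94
 units: [0.01 0.02 0.18] yaw todo dr z -0.01
```

View pics/z8.png

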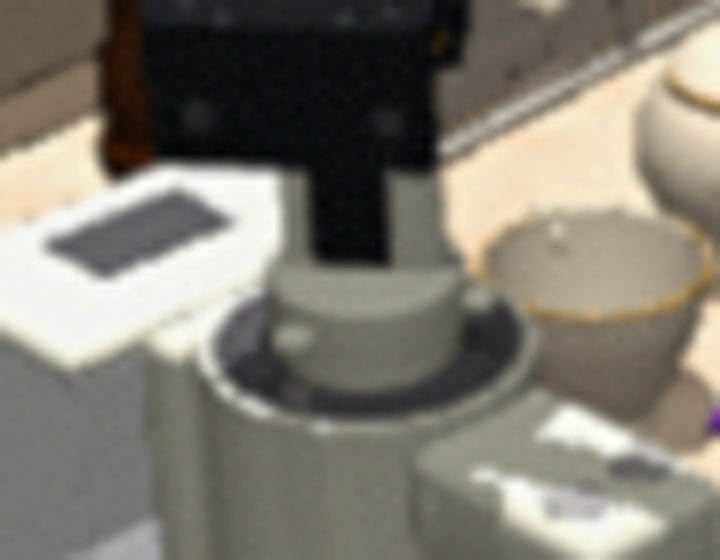

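The shoulder (268–465) and the rim (197–535) share a centre at 366, and the left lug sits over its slot's shadow at (295,380). I go down by feel.

```bash
python3 -m handwheel '[{"claw":0,"delta_pos":[0,0,0.2],"dr":[0,0,0]},{"claw":0,"delta_pos":[0,0,0.1],"dr":[0,0,0]},{"claw":0,"delta_pos":[0,0,0],"dr":[0,0,0]}]'; python3 -c "from h import *;rel(517.2,237.5,183.5,214)"
python3 -m handwheel '[{"claw":0,"delta_pos":[0,0,0.1],"dr":[0,0,0]},{"claw":0,"delta_pos":[0,0,0],"dr":[0,0,0]}]';  python3 -c "from h import *;rel(517.2,237.5,183.5,214)"
```

```text
time: 14.75
tool_pos: [517.3, 237.2, 190.3]
tool_rot: [-0.292, 0.957, 0.0, -0.0]
ft_force: [0.5, -0.1, -2.1]
gripper_width: 11.9
finger_force: 44.9
t 14.75 p [517.3 237.2 190.3] yaw -146.09 F [ 0.5 -0.1 -2.1] M [ 0.08 -0.1   0.01] w 11.9 g 44.9 j6 -1.94
 units: [-0.01  0.02  0.34] yaw todo dr z -0.01
time: 15.0
tool_pos: [517.4, 237.2, 188.5]
tool_rot: [-0.292, 0.957, 0.0, -0.0]
ft_force: [-1.1, -0.2, -2.6]
gripper_width: 11.9
finger_force: 44.9
t 15.0 p [517.4 237.2 188.5] yaw -146.09 F [-1.1 -0.2 -2.6] M [ 0.13 -0.12  0.05] w 11.9 g 44.9 j6 -1.94
 units: [0.   0.02 0.25] yaw todo dr z -0.01
```

```bash
for i in 1; do python3 -m handwheel '[{"claw":0,"delta_pos":[0,0,0.08],"dr":[0,0,0]},{"claw":0,"delta_pos":[0,0,0],"dr":[0,0,0]}]'; python3 -c "from h import *;rel(517.2,237.5,183.5,214)"
python3 -m handwheel '[{"claw":0,"delta_pos":[0,0,0.08],"dr":[0,0,0]},{"claw":0,"delta_pos":[0,0,0],"dr":[0,0,0]}]';  python3 -c "from h import *;rel(517.2,237.5,183.5,214)"; done
```

```text
time: 15.25
tool_pos: [517.4, 237.2, 186.9]
tool_rot: [-0.292, 0.957, 0.0, -0.0]
ft_force: [0.2, -0.4, -2.5]
gripper_width: 11.6
finger_force: 44.9
t 15.25 p [517.4 237.2 186.9] yaw -146.09 F [ 0.2 -0.4 -2.5] M [ 0.08 -0.15 -0.01] w 11.6 g 44.9 j6 -1.94
 units: [0.   0.02 0.17] yaw todo dr z -0.01
time: 15.5
tool_pos: [517.4, 237.2, 185.3]
tool_rot: [-0.292, 0.957, 0.0, -0.0]
ft_force: [-0.3, 0.2, -2.3]
gripper_width: 11.7
finger_force: 44.9
t 15.5 p [517.4 237.2 185.3] yaw -146.09 F [-0.3  0.2 -2.3] M [ 0.15 -0.07 -0.04] w 11.7 g 44.9 j6 -1.94
 units: [0.   0.02 0.09] yaw todo dr z -0.01
```

```bash
python3 -m handwheel '[{"claw":0,"delta_pos":[0,0,0.1],"dr":[0,0,0]},{"claw":0,"delta_pos":[0,0,0],"dr":[0,0,0]}]'; python3 -c "from h import *;rel(517.2,237.5,183.5,214)"
python3 -m handwheel '[{"claw":0,"delta_pos":[0,0,0.1],"dr":[0,0,0]},{"claw":0,"delta_pos":[0,0,0],"dr":[0,0,0]}]';  python3 -c "from h import *;rel(517.2,237.5,171,214)"
```

```text
time: 15.75
tool_pos: [517.8, 237.3, 183.9]
tool_rot: [-0.292, 0.957, -0.0, 0.0]
ft_force: [0.9, -1.0, 1.5]
gripper_width: 11.6
finger_force: 44.9
t 15.75 p [517.8 237.3 183.9] yaw -146.09 F [ 0.9 -1.   1.5] M [ 0.06 -0.09  0.06] w 11.6 g 44.9 j6 -1.94
 units: [0.02 0.02 0.02] yaw todo dr z -0.01
time: 16.0
tool_pos: [518.0, 237.3, 182.2]
tool_rot: [-0.292, 0.957, -0.0, 0.001]
ft_force: [-0.5, -1.6, 4.7]
gripper_width: 11.9
finger_force: 44.9
t 16.0 p [518.  237.3 182.2] yaw -146.09 F [-0.5 -1.6  4.7] M [ 0.03 -0.01  0.06] w 11.9 g 44.9 j6 -1.94
 units: [0.03 0.03 0.56] yaw todo dr z -0.01
```

```bash
python3 -m handwheel '[{"claw":0,"delta_pos":[0,0,0.1],"dr":[0,0,0]},{"claw":0,"delta_pos":[0,0,0],"dr":[0,0,0]}]'; python3 -c "from h import *;rel(517.2,237.5,171,214)"
python3 -m handwheel '[{"claw":0,"delta_pos":[0,0,0.1],"dr":[0,0,0]},{"claw":0,"delta_pos":[0,0,0],"dr":[0,0,0]}]';  python3 -c "from h import *;rel(517.2,237.5,171,214)"
```

```text
time: 16.25
tool_pos: [518.0, 237.3, 180.1]
tool_rot: [-0.292, 0.957, -0.0, 0.001]
ft_force: [-0.1, -1.0, 6.1]
gripper_width: 11.6
finger_force: 44.9
t 16.25 p [518.  237.3 180.1] yaw -146.09 F [-0.1 -1.   6.1] M [ 0.    0.03 -0.04] w 11.6 g 44.9 j6 -1.94
 units: [0.03 0.03 0.46] yaw todo dr z -0.01
time: 16.5
tool_pos: [518.1, 237.3, 178.4]
tool_rot: [-0.292, 0.957, -0.0, 0.001]
ft_force: [-0.3, -1.0, 7.5]
gripper_width: 11.6
finger_force: 44.9
t 16.5 p [518.1 237.3 178.4] yaw -146.09 F [-0.3 -1.   7.5] M [-0.04  0.16  0.  ] w 11.6 g 44.9 j6 -1.94
 units: [0.03 0.03 0.37] yaw todo dr z -0.01
```

```bash
python3 -m handwheel '[{"claw":0,"delta_pos":[0,0,0.1],"dr":[0,0,0]},{"claw":0,"delta_pos":[0,0,0.1],"dr":[0,0,0]},{"claw":0,"delta_pos":[0,0,0.1],"dr":[0,0,0]},{"claw":0,"delta_pos":[0,0,0.08],"dr":[0,0,0]},{"claw":0,"delta_pos":[0,0,0],"dr":[0,0,0]},{"claw":0,"delta_pos":[0,0,0],"dr":[0,0,0]}]'; python3 -c "from h import *;rel(517.2,237.5,170.7,131)"
```

```text
time: 17.25
tool_pos: [518.4, 237.4, 171.7]
tool_rot: [-0.292, 0.957, -0.0, 0.001]
ft_force: [-3.0, -1.2, 11.3]
gripper_width: 11.6
finger_force: 44.9
t 17.25 p [518.4 237.4 171.7] yaw -146.09 F [-3.  -1.2 11.3] M [-0.1   0.44  0.02] w 11.6 g 44.9 j6 -1.94
 units: [0.05 0.04 0.05] yaw todo dr z 8.29
```

```bash
python3 -m handwheel '[{"claw":0,"delta_pos":[0.04,0.03,0.06],"dr":[0,0,0]},{"claw":0,"delta_pos":[0,0,0],"dr":[0,0,0]},{"claw":0,"delta_pos":[0,0,0],"dr":[0,0,0.4]},{"claw":0,"delta_pos":[0,0,0],"dr":[0,0,0.4]},{"claw":0,"delta_pos":[0,0,0],"dr":[0,0,0]}]'; python3 -c "from h import *;rel(517.2,237.5,170.7,131)"
```

```text
time: 17.88
tool_pos: [518.0, 237.5, 170.9]
tool_rot: [-0.224, 0.975, -0.0, 0.002]
ft_force: [-1.3, -1.5, 12.6]
gripper_width: 11.6
finger_force: 44.9
t 17.88 p [518.  237.5 170.9] yaw -154.13 F [-1.3 -1.5 12.6] M [-0.06  0.15  0.01] w 11.6 g 44.9 j6 -1.8
 units: [0.04 0.02 0.01] yaw todo dr z 7.49
```

```bash
python3 -m handwheel '[{"claw":0,"delta_pos":[0,0,0],"dr":[0,0,0.4]},{"claw":0,"delta_pos":[0,0,0],"dr":[0,0,0.4]},{"claw":0,"delta_pos":[0,0,0],"dr":[0,0,0]}]'; python3 -c "from h import *;rel(517.2,237.5,170.7,131)";  python3 -m handwheel '[{"claw":0,"delta_pos":[0,0,0],"dr":[0,0,0.4]},{"claw":0,"delta_pos":[0,0,0],"dr":[0,0,0.4]},{"claw":0,"delta_pos":[0,0,0],"dr":[0,0,0]}]'; python3 -c "from h import *;rel(517.2,237.5,170.7,131)"
```

```text
time: 18.25
tool_pos: [518.1, 237.6, 171.0]
tool_rot: [-0.155, 0.988, 0.0, 0.002]
ft_force: [-1.2, -0.7, 12.1]
gripper_width: 11.5
finger_force: 44.9
t 18.25 p [518.1 237.6 171. ] yaw -162.13 F [-1.2 -0.7 12.1] M [-0.06  0.17  0.02] w 11.5 g 44.9 j6 -1.66
 units: [0.04 0.01 0.01] yaw todo dr z 6.69
time: 18.62
tool_pos: [518.1, 237.6, 171.0]
tool_rot: [-0.086, 0.996, 0.0, 0.002]
ft_force: [-1.3, -2.1, 11.9]
gripper_width: 11.6
finger_force: 44.9
t 18.62 p [518.1 237.6 171. ] yaw -170.13 F [-1.3 -2.1 11.9] M [-0.04  0.12  0.01] w 11.6 g 44.9 j6 -1.52
 units: [0.05 0.   0.01] yaw todo dr z 5.89
```

```bash
python3 -m handwheel '[{"claw":0,"delta_pos":[0,0,0],"dr":[0,0,0.6]},{"claw":0,"delta_pos":[0,0,0],"dr":[0,0,0.6]},{"claw":0,"delta_pos":[0,0,0],"dr":[0,0,0.6]},{"claw":0,"delta_pos":[0,0,0],"dr":[0,0,0]}]'; python3 -c "from h import *;rel(517.2,237.5,170.7,131)";  python3 -m handwheel '[{"claw":0,"delta_pos":[0,0,0],"dr":[0,0,0.6]},{"claw":0,"delta_pos":[0,0,0],"dr":[0,0,0.6]},{"claw":0,"delta_pos":[0,0,0],"dr":[0,0,0.6]},{"claw":0,"delta_pos":[0,0,0],"dr":[0,0,0.6]},{"claw":0,"delta_pos":[0,0,0],"dr":[0,0,0]}]'; python3 -c "from h import *;rel(517.2,237.5,170.7,131)"
```

```text
time: 19.12
tool_pos: [518.2, 237.6, 171.1]
tool_rot: [0.071, 0.997, 0.001, 0.002]
ft_force: [0.3, -1.2, 12.1]
gripper_width: 11.5
finger_force: 44.9
t 19.12 p [518.2 237.6 171.1] yaw 171.84 F [ 0.3 -1.2 12.1] M [-0.05  0.07 -0.04] w 11.5 g 44.9 j6 -1.21
 units: [ 0.05 -0.01  0.02] yaw todo dr z 4.08
time: 19.75
tool_pos: [518.3, 237.7, 171.1]
tool_rot: [0.277, 0.961, 0.001, 0.002]
ft_force: [-0.2, -1.3, 12.6]
gripper_width: 11.4
finger_force: 44.9
t 19.75 p [518.3 237.7 171.1] yaw 147.84 F [-0.2 -1.3 12.6] M [-0.03  0.   -0.04] w 11.4 g 44.9 j6 -0.79
 units: [ 0.04 -0.04  0.02] yaw todo dr z 1.68
```

Now I go on in small steps until I feel the stop, about 17° away.

```bash
python3 -m handwheel '[{"claw":0,"delta_pos":[0,0,0],"dr":[0,0,0.4]},{"claw":0,"delta_pos":[0,0,0],"dr":[0,0,0.4]},{"claw":0,"delta_pos":[0,0,0],"dr":[0,0,0.2]},{"claw":0,"delta_pos":[0,0,0],"dr":[0,0,0.2]},{"claw":0,"delta_pos":[0,0,0],"dr":[0,0,0]}]'; python3 -c "from h import *;rel(517.2,237.5,170.7,131)";  python3 -m handwheel '[{"claw":0,"delta_pos":[0,0,0],"dr":[0,0,0.1]},{"claw":0,"delta_pos":[0,0,0],"dr":[0,0,0.1]},{"claw":0,"delta_pos":[0,0,0],"dr":[0,0,0]}]'; python3 -c "from h import *;rel(517.2,237.5,170.7,131)"
```

```text
time: 20.38
tool_pos: [518.3, 237.6, 171.1]
tool_rot: [0.375, 0.927, 0.001, 0.002]
ft_force: [-0.5, -1.0, 11.2]
gripper_width: 11.6
finger_force: 44.9
t 20.38 p [518.3 237.6 171.1] yaw 135.9 F [-0.5 -1.  11.2] M [-0.09 -0.06  0.09] w 11.6 g 44.9 j6 -0.58
 units: [ 0.04 -0.04  0.02] yaw todo dr z 0.49
time: 20.75
tool_pos: [518.2, 237.6, 171.1]
tool_rot: [0.391, 0.92, 0.001, 0.002]
ft_force: [-1.8, -0.9, 12.9]
gripper_width: 11.8
finger_force: 44.9
t 20.75 p [518.2 237.6 171.1] yaw 133.92 F [-1.8 -0.9 12.9] M [-0.11 -0.04  0.15] w 11.8 g 44.9 j6 -0.54
 units: [ 0.03 -0.04  0.02] yaw todo dr z 0.29
```

```bash
python3 -m handwheel '[{"claw":0,"delta_pos":[0,0,0],"dr":[0,0,0.1]},{"claw":0,"delta_pos":[0,0,0],"dr":[0,0,0]},{"claw":0,"delta_pos":[0,0,0],"dr":[0,0,0]}]'; python3 -c "from h import *;rel(517.2,237.5,170.7,131)"
```

```text
time: 21.12
tool_pos: [518.1, 237.5, 171.1]
tool_rot: [0.399, 0.917, 0.001, 0.002]
ft_force: [-2.2, -2.1, 12.8]
gripper_width: 11.6
finger_force: 45.0
t 21.12 p [518.1 237.5 171.1] yaw 132.94 F [-2.2 -2.1 12.8] M [-0.27  0.07  0.25] w 11.6 g 45.0 j6 -0.53
 units: [ 0.03 -0.03  0.02] yaw todo dr z 0.19
```

The torque is rising steadily about 81° past the slot's middle, so this is the stop. Now I let it come up.

```bash
python3 -m handwheel '[{"claw":0,"delta_pos":[0,0,-0.06],"dr":[0,0,0]},{"claw":0,"delta_pos":[0,0,-0.06],"dr":[0,0,0]},{"claw":0,"delta_pos":[0,0,-0.06],"dr":[0,0,0]},{"claw":0,"delta_pos":[0,0,0],"dr":[0,0,0]}]'; python3 -c "from h import *;rel(517.2,237.5,175.2,131)"; python3 -m handwheel '[{"claw":0,"delta_pos":[0,0,-0.04],"dr":[0,0,0]},{"claw":0,"delta_pos":[0,0,0],"dr":[0,0,0]}]'; python3 -c "from h import *;rel(517.2,237.5,175.2,131)"
```

```text
time: 21.62
tool_pos: [517.9, 237.4, 174.0]
tool_rot: [0.399, 0.917, 0.001, 0.002]
ft_force: [-0.2, -1.1, 8.8]
gripper_width: 11.5
finger_force: 45.0
t 21.62 p [517.9 237.4 174. ] yaw 132.93 F [-0.2 -1.1  8.8] M [-0.18 -0.22  0.19] w 11.5 g 45.0 j6 -0.53
 units: [ 0.03 -0.02 -0.06] yaw todo dr z 0.19
time: 21.88
tool_pos: [517.9, 237.4, 174.6]
tool_rot: [0.399, 0.917, 0.001, 0.002]
ft_force: [0.1, -1.4, 8.9]
gripper_width: 11.7
finger_force: 45.0
t 21.88 p [517.9 237.4 174.6] yaw 132.93 F [ 0.1 -1.4  8.9] M [-0.09 -0.27  0.13] w 11.7 g 45.0 j6 -0.53
 units: [ 0.02 -0.02 -0.03] yaw todo dr z 0.19
```

```bash
python3 -m handwheel '[{"claw":0,"delta_pos":[0,0,-0.06],"dr":[0,0,0]},{"claw":0,"delta_pos":[0,0,0],"dr":[0,0,0]}]'; python3 -c "from h import *;rel(517.2,237.5,175.2,131)"; python3 -m handwheel '[{"claw":0,"delta_pos":[0,0,-0.06],"dr":[0,0,0]},{"claw":0,"delta_pos":[0,0,0],"dr":[0,0,0]}]'; python3 -c "from h import *;rel(517.2,237.5,175.2,131)"
```

```text
time: 22.12
tool_pos: [517.8, 237.4, 175.8]
tool_rot: [0.399, 0.917, 0.001, 0.002]
ft_force: [-0.2, -1.4, 7.6]
gripper_width: 11.8
finger_force: 45.0
t 22.12 p [517.8 237.4 175.8] yaw 132.93 F [-0.2 -1.4  7.6] M [-0.1  -0.34  0.15] w 11.8 g 45.0 j6 -0.53
 units: [ 0.02 -0.02  0.03] yaw todo dr z 0.19
time: 22.38
tool_pos: [517.8, 237.4, 175.9]
tool_rot: [0.399, 0.917, 0.001, 0.001]
ft_force: [5.4, -0.1, 0.6]
gripper_width: 11.7
finger_force: 45.0
t 22.38 p [517.8 237.4 175.9] yaw 132.91 F [ 5.4 -0.1  0.6] M [ 0.18 -1.15  0.1 ] w 11.7 g 45.0 j6 -0.53
 units: [ 0.02 -0.02  0.03] yaw todo dr z 0.19
```

The roof is felt: height held at 175.9 while the load moved off the tool. I ease back, release and raise the gripper.

```bash
python3 -m handwheel '[{"claw":0,"delta_pos":[0,0,0.04],"dr":[0,0,0]},{"claw":0.2,"delta_pos":[0,0,0],"dr":[0,0,0]},{"claw":0.35,"delta_pos":[0,0,0],"dr":[0,0,0]},{"claw":0.35,"delta_pos":[0,0,0],"dr":[0,0,0]},{"claw":0.35,"delta_pos":[0,0,-0.3],"dr":[0,0,0]},{"claw":0.35,"delta_pos":[0,0,-0.7],"dr":[0,0,0]},{"claw":0.35,"delta_pos":[0,0,-1],"dr":[0,0,0]},{"claw":0.35,"delta_pos":[0,0,-1],"dr":[0,0,0]},{"claw":0.35,"delta_pos":[0,0,-1],"dr":[0,0,0]},{"claw":0.35,"delta_pos":[0,0,-1],"dr":[0,0,0]},{"claw":0.35,"delta_pos":[0,0,0],"dr":[0,0,0]}]'
python3 - <<'E'
from h import *
rel(517.2,237.5,175.2,131)
S=avg("scene",8);c=proj("scene",[517,238,165]).astype(int)
for z in(186,153):print(z,(proj("scene",[517.5,237.5,z])-c+[45,35])*8)
p=cv2.resize(np.clip(S[c[1]-35:c[1]+35,c[0]-45:c[0]+45]*1.2,0,255).astype(np.uint8),None,fx=8,fy=8,interpolation=2)
cv2.imwrite("pics/z9.png",p)
E
```

```text
time: 23.75
tool_pos: [517.7, 237.6, 277.5]
tool_rot: [0.399, 0.917, 0.001, 0.002]
ft_force: [-0.2, 0.3, -0.1]
gripper_width: 30.6
finger_force: 0.0
t 23.75 p [517.7 237.6 277.5] yaw 132.92 F [-0.2  0.3 -0.1] M [-0.   -0.16  0.  ] w 30.6 g 0.0 j6 -0.53
 units: [ 0.02 -0.04  5.12] yaw todo dr z 0.19
186 [361.86150241 219.10626034]
153 [366.71383391 324.58555459]
```

View pics/z9.png

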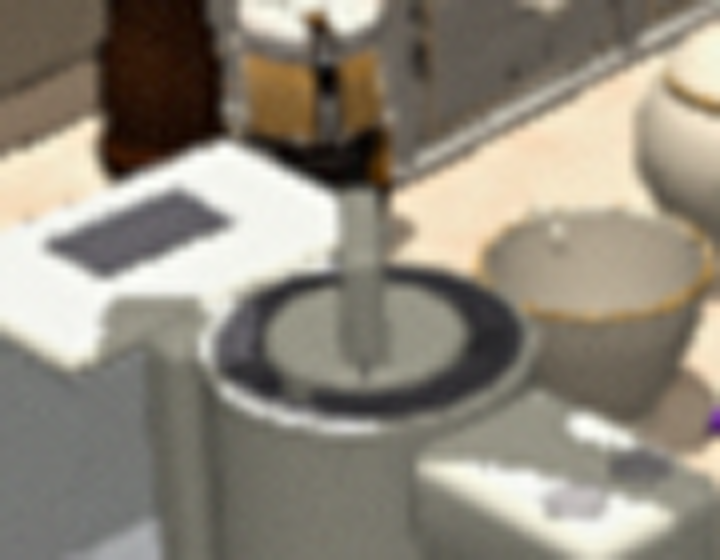

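The cartridge sits centred in the collar: disc centre at about (367,332), rim centre at about (366,347). Its top is 3–5 mm above the mouth, no lugs show, and the gripper is clear. I hand it in.

```bash
python3 -c "
from cell import r
print(r.finish_job())"
```

```text
the job is handed in; nothing more can be done
None
```

The cartridge is locked in the well: it turned about 81° to the stop, came up against the pocket roof (foot about 69 mm up) and stayed in when released. I handed the job in at about 24 s; no verdict came back.

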